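# Start the timer, then wedge up the gel tank and hold

## Robot

A 6-joint arm with a two-finger parallel gripper is mounted at the origin on a cart in front of the work surface, level with it; the furniture and walls round the work are solid. World frame = base frame: x ahead of the robot, y to its left, z up, the work surface at z = 0. Lengths are in m, angles in degrees, forces in N, time in s.
With the tool pointing down it reaches from about 0.25 to 0.725 m from the base axis. Payload 9.7 kg.
Tool frame: the origin (TCP) lies midway between the tips of the shut fingers; the grasp point (between the pads) lies 19 mm behind it (bot.pinch_z is the distance from the TCP to the grasp point, in m); z points along the fingers, y is the line along which they close (so a half turn about z gives the same grasp; the last joint's range is limited). The gripper opens to 85 mm and grips with 20 to 120 N. Pads are 22 mm wide; open, the fingers measure 114 mm over their backs; the gripper's body (76 mm by 85 mm) begins 54 mm behind the grasp point. The pads swing forward as they close: fully open they stand 13 mm farther back than shut.
Start: joints at [-70.015, 4.979, 10.078, 95.1, 0, 90], TCP at [0.188, -0.517, 0.231] pointing down, gripper open.
Joint ranges: [-179.16, 179.16], [-48.56, 103.87], [-65.8, 70.77], [-126.05, 130.52], [-82.76, 87.17], [-180, 180]. Speed limits (degrees/s): [127.2, 127.2, 147.25, 180, 180, 180].

## Interface

Orientations are given as [roll, pitch, yaw] about the fixed x, y, z axes, in that order (R = Rz(yaw) Ry(pitch) Rx(roll)).
In Python, from workcell import sensors, camera, camera_params, ticket, bot gives the robot as it stands.
- The arm moves only by the shell command python3 -m jog 'ROWS' [FORCE]. ROWS is JSON, a list that holds one entry, the list of rows, each a list of 5 numbers: the shift along the world's x, y, z in units of 50 mm (1.0 is 50 mm), then the turn about the world's z in units of 5 degrees (1.0 is 5 degrees), then the opening, from 0 (shut) to 1 (fully open). In form: [[[tx, ty, tz, yaw, grip], ...]]. A call has 1 to 8 rows; each row shifts and turns the commanded pose from where the row before left it; what a row does not reach is not made up. A row lasts 1/10 s, in which the tool goes at most 50 mm and 8.59 degrees, less where a joint would pass 70% of its speed; a pose out of reach is approached as far as the arm can. A call is refused whole if a number of a shift passes 1 or a number of a turn 1, either way. A call with a gripper value outside its range is refused whole. The fingers move at their own pace and stop on an object; FORCE is the grip in N (left out, the last holds). Time passes only in rows, so rows that do not move let the fingers close. It gives the time, the measured TCP pose, the force, the opening and the grip force at its end, in the units of the state.
- sensors.get_obs(): the state, without advancing time (a new reading comes with each control period).
- camera(name): name is "side" or "top"; returns the picture (384x512x3 uint8, blue, green, red); there is no depth.
- camera_params(name): a dict with "fx", "fy", "cx", "cy" (pixels), "T" (4x4, takes a point from camera to world coordinates). Camera axes: x right, y down, z forward; pixel columns grow to the right and rows downward; lengths in m; the calibration is good to about 2 mm. A picture is of the moment at which its call begins. camera_params takes no time and is no camera call.
- ticket.job_done(): hands the job in; it is judged then, once.
The state is a dict: "time": time; "q": joint angles; "qd": joint speeds; "joint_efforts": joint torques, N m; "ee_pos": TCP position; "tcp_rot": TCP orientation; "wrist_force": force on the tool from outside, world axes, zero at the start; "torque": the same for the moment, N m; "opening": finger opening in m; "grasp_force": force on a finger pad.
Only numpy, scipy, OpenCV 4.12 (cv2) and the standard library are available. Lean on these libraries where they do the work, as an engineer would, in place of code of your own. Each camera call takes 0.05 s, during which the arm holds its last target. There are 200 camera calls.

## Task

Tip the gel tank back for a timed de-bubbling: first start the bench timer by swinging its sprung lever all the way to its stop and letting it spring back. Then take the levelling wedge (not the flat block) and push it along the worktop, thin end first, under the middle of the tank's front edge until the whole front edge has just lifted off the stand, about 4 mm clear and never more than 10 mm. Finish still gripping the wedge in place on the worktop, with the tank's rear edge still on the stand; do not touch the tank itself and leave the other things alone.

Things in the scene. Friction and masses are not known exactly. Their poses are not given: they have to be found in the camera images.
- stand: Aluminium stand, fixed: two runners (x -60 to 60), 30 wide, centred at y = +-88, tops 12 above the worktop, joined behind by a cross bar and a back stop 34 high at x = 62 to 70; side guides 26 high at y = +-112. A channel 146 wide, bare worktop, open in front, lies between the runners. Origin: on the worktop amid the runners; z up, x from the open front to the back stop. (Lengths in mm.)
- gel_tank: Clear gel tank with a lid, 120 (x) by 220 (y) at the bottom, 128 by 228 over the lid, 98 high, about 0.65 kg, loose, standing on the runners (bottom 12 above the worktop) with its rear bottom edge 2 in front of the back stop. Origin: centre of its underside; z up, x points to its rear. (Lengths in mm.)
- tank_front (a point): Middle of the tank's bottom front edge (tank x = -60, y = 0), flush with the runners' front ends; 12 above the worktop at first. Axes as the tank's. (Lengths in mm.)
- tank_front_left (a point): Point on the tank's bottom front edge, 100 to the +y side of its middle, over the runner. (Lengths in mm.)
- tank_front_right (a point): Point on the tank's bottom front edge, 100 to the -y side of its middle, over the runner. (Lengths in mm.)
- tank_rear (a point): Middle of the tank's bottom rear edge, 120 behind tank_front. (Lengths in mm.)
- wedge_grip (a point): Grip point of the loose aluminium levelling wedge (0.26 kg, 44 wide, 130 long), 45 above its underside, in an upright rib 32 long (x), 16 thick (y), from 24 to 61 above the underside. z up; x points to the thin end. Flat top, 24 high, from x = -20 (rear end) to +40; ramp on to the thin end at +110. A flat block with a like rib lies near; which is farther right varies. (Lengths in mm.)
- wedge_tip (a point): Middle of the wedge's thin end, on its underside; the end is 4 thick. The ramp rises evenly from it, 20 up in 70 (2/7), to 24 high: d behind this point it is 4 + d * 2/7 high. (Lengths in mm.)
- block_grip (a point): The flat block's grip point, laid out as the wedge's; the block is 24 high along all its 130 length. Not needed. (Lengths in mm.)
- start_lever (a joint): Start lever of the timer, rad: 0 at rest, 0.8 at its stop; it grows as the lever swings clockwise seen from above. A spring drives it back to 0; at the post it needs about 1.5 N to start and 4 N at the stop.
- lever_post (a point): The upright black round post at the end of the timer's start lever, 12 in diameter; this point is half-way up its free height, 16 above the arm's top and 15 below the post's top. The top of the timer's housing (84 x 84, 46 high, fixed) is 25 below this point; the post stands in front of the housing. x of this point points along the lever from post to pivot. (Lengths in mm.)
- lever_pivot (a point): The lever's upright axis on the timer's top, at the centre of its housing, 49 above the worktop; the post swings about it at a radius of 62. Timer axes: x points away from its dial face, z up. At rest the post is in front and to the right (at angle pi + 0.4 in these axes) and swings left to pi - 0.4 at the stop. (Lengths in mm.)
- petri_dish: Bystander: round shallow petri dish with culture, 94 across, 15 high; origin under its centre. Leave it alone. (Lengths in mm.)
- tape_roll: Bystander: roll of marking tape lying flat, 52 across, 19 high; origin under its centre. Leave it alone. (Lengths in mm.)
- jar: Bystander: lidded specimen jar, 56 across, 88 high; origin under its centre. Leave it alone. (Lengths in mm.)
- beaker: Bystander: small glass beaker, 57 across, 71 high; origin under its centre. Leave it alone. (Lengths in mm.)
- tip_box: Bystander: small closed rack box, 67x75x24; origin under its centre. Leave it alone. (Lengths in mm.)
There are look-alikes about, which are no part of the job. Leave any pink look-alike of the part that bears wedge_grip alone.

How it is judged:
By the outcome, as a careful person would: the job done as asked, in the order asked, and still so for the second after the job is handed in, while the arm keeps its last pose, push and grip.
It also fails if it takes over 53 s, if anything falls off the work surface, if the arm or the gripper's body presses on something with over 40 N, if the wrist force passes 120 N, or if a joint passes its speed limit or range.

## Working session

There is one attempt and no reset: what is moved stays moved. The work goes in short steps, Python scripts to look and compute and a shell command to move; the robot and the scene stay as the last step left them, time stands still between calls to the robot, and variables do not carry over. Pictures are saved under pics/ and viewed, at most 10 in all, crops included, and the job is handed in when it is done.

```bash
mkdir -p pics; ls; python3 - <<'E'
from workcell import sensors,camera,camera_params,bot
import cv2,numpy as np
np.set_printoptions(precision=4,suppress=True)
for n in("side","top"):
    cv2.imwrite(f"pics/{n}0.png",cv2.resize(camera(n),(768,576),interpolation=cv2.INTER_CUBIC)); p=camera_params(n); print(n,p["fx"],p["fy"],p["cx"],p["cy"]);print(np.array(p["T"]))
print(sensors.get_obs(),bot.pinch_z)
E
```

```text
pics
side 376.26285907403843 376.26285907403843 253.3716982070793 190.3116625664248
[[-0.9474 -0.1389  0.2882  0.1675]
 [-0.3199  0.4254 -0.8466  1.0139]
 [-0.005  -0.8943 -0.4474  0.6741]
 [ 0.      0.      0.      1.    ]]
top 498.1149240515519 498.1149240515519 249.25400559430705 191.1732089602817
[[ 0.0163 -0.9768  0.2137  0.0985]
 [-0.9999 -0.017  -0.0013 -0.1233]
 [ 0.0049 -0.2136 -0.9769  2.1739]
 [ 0.      0.      0.      1.    ]]
{'time': 0.1, 'q': array([-70.0165,   5.0082,  10.0402,  95.0996,  -0.001 ,  90.0002]), 'qd': array([-0.0271, -0.0258,  0.1413, -0.0283,  0.0005, -0.0632]), 'joint_efforts': array([ -0.0002, -52.1562,  46.5654,   0.016 ,  -0.    ,  -0.    ]), 'ee_pos': array([ 0.1879, -0.5167,  0.2307]), 'tcp_rot': array([-179.9323,    0.001 ,   19.9834]), 'wrist_force': array([ 0.1056,  1.4879, -0.3403]), 'torque': array([ 0.0187,  0.0263, -0.0135]), 'grasp_force': 0.0, 'opening': 0.08527006415081748} 0.0187
```

View pics/top0.png

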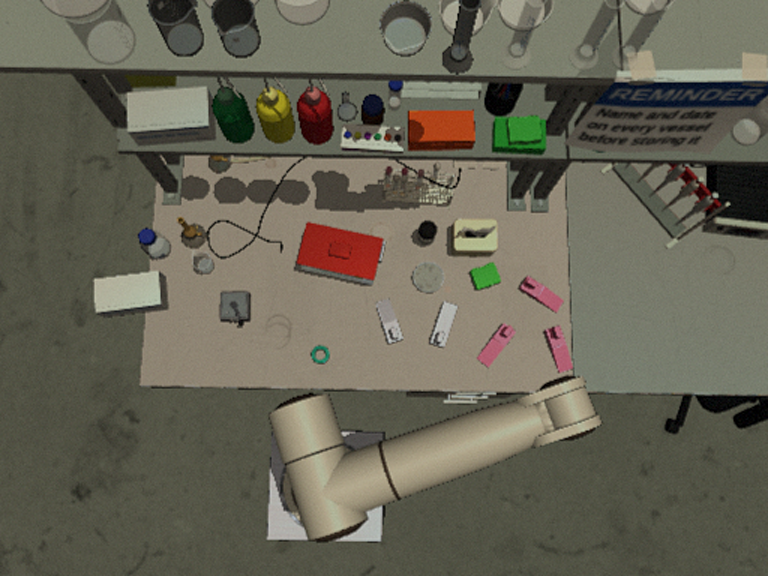

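View pics/side0.png

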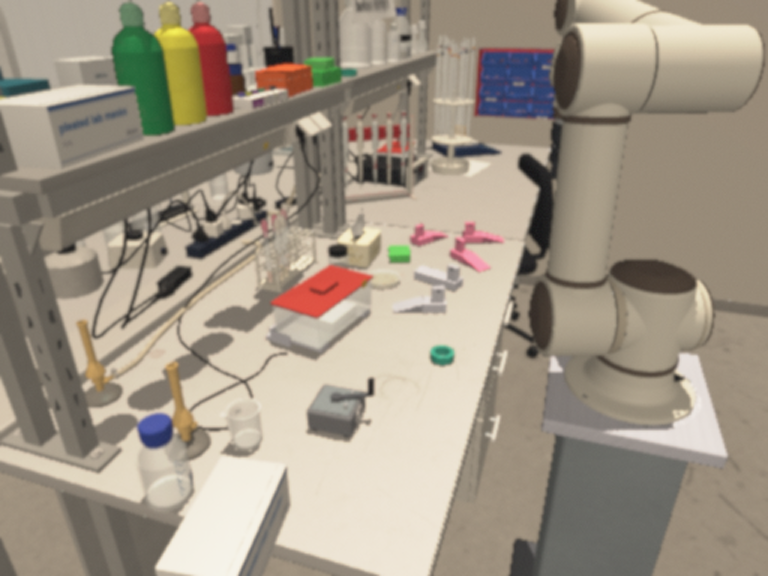

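The side and top pictures show the tank with its red lid at top (340,253), the timer at top (235,307) and two grey ribbed parts at top (389,321) and (443,325). The three pink parts at the right are look-alikes. I'll enlarge the two grey ones and the timer.

```bash
python3 - <<'E'
from workcell import camera
import cv2,numpy as np
t=camera("top")[135:250,135:315]; s=camera("side")[165:295,190:320]
cv2.imwrite("pics/t1.png",cv2.resize(t,None,fx=4.4,fy=4.4,interpolation=cv2.INTER_CUBIC))
cv2.imwrite("pics/s1.png",cv2.resize(s,None,fx=4.6,fy=4.6,interpolation=cv2.INTER_CUBIC))
E
```

```text
(no output)
```

View pics/t1.png

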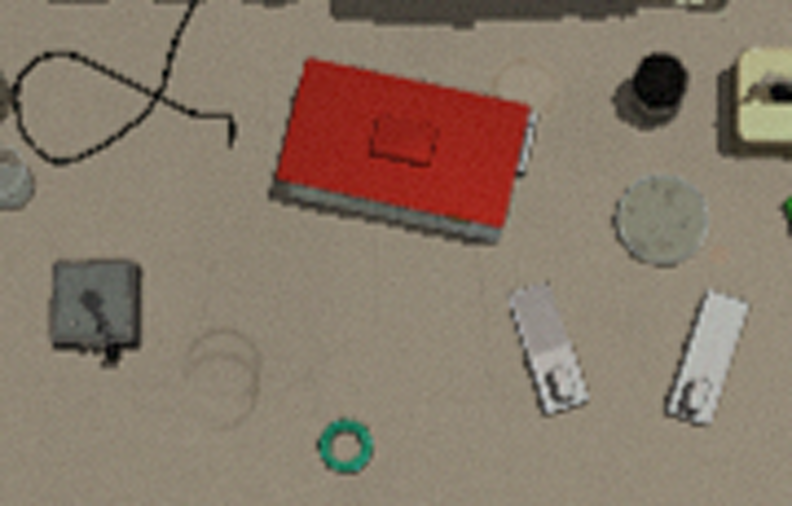

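View pics/s1.png

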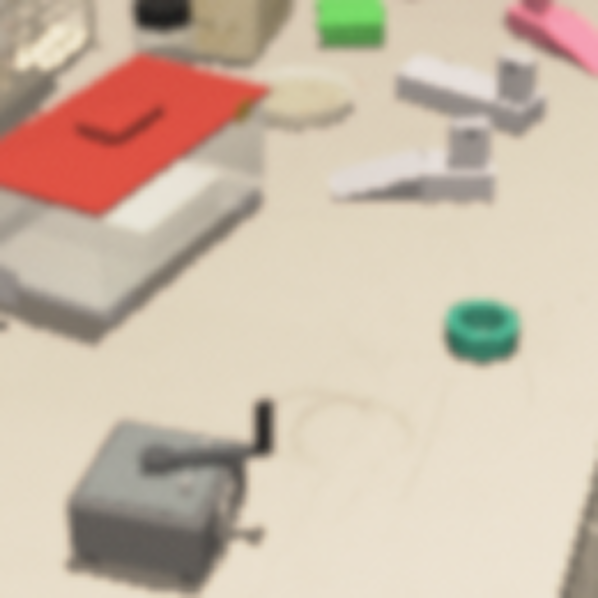

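The left grey part, at t1 (548,350), is the wedge: its ramp shows as a darker upper half and in side view it tapers to (332,190). The right one, t1 (708,357), is full height along its length, so it is the flat block. The timer's pivot is at t1 (93,298) and its post top at (113,352). The lid corners are (307,60), (528,107), (500,228) and (278,180).

```bash
cat > h.py <<'E'
from workcell import camera_params
import numpy as np
np.set_printoptions(precision=4,suppress=True)
P={n:camera_params(n) for n in("side","top")}
def ray(n,u,v):
    p=P[n];T=np.array(p["T"]);d=T[:3,:3]@[(u-p["cx"])/p["fx"],(v-p["cy"])/p["fy"],1];return T[:3,3],d
def at(n,u,v,z):
    o,d=ray(n,u,v);return o+d*(z-o[2])/d[2]
def tri(a,b):
    (o1,d1),(o2,d2)=ray("top",*a),ray("side",*b)
    s=np.linalg.lstsq(np.c_[d1,-d2],o2-o1,rcond=None)[0];p,q=o1+d1*s[0],o2+d2*s[1]
    return (p+q)/2,np.linalg.norm(p-q)
def proj(n,X):
    p=P[n];c=np.linalg.inv(np.array(p["T"]))@[*X,1];return p["fx"]*c[0]/c[2]+p["cx"],p["fy"]*c[1]/c[2]+p["cy"]
t1=lambda x,y:(135+(x+.5)/4.4-.5,135+(y+.5)/4.4-.5)
s1=lambda x,y:(190+(x+.5)/4.6-.5,165+(y+.5)/4.6-.5)
E
python3 - <<'E'
from h import *
L=[at("top",*t1(*c),.110)for c in((307,60),(528,107),(500,228),(278,180))]
print("lid",np.array(L)); c=np.mean(L,0);print("c",c,[np.linalg.norm(L[i]-L[i-1]) for i in range(4)])
f=(L[1]+L[0]-L[2]-L[3])[:2];f2=(L[0]+L[3]-L[1]-L[2])[:2];print("yaw",np.degrees(np.arctan2(f[1],f[0])),np.degrees(np.arctan2(-f2[0],f2[1])))
tip=at("top",*t1(529,288),.004);print("tip",tip,"side",at("side",*s1(333,188),.004))
rear=at("top",*t1(566,407),.024);print("rear",rear,np.linalg.norm((tip-rear)[:2]),np.degrees(np.arctan2(*(tip-rear)[1::-1])))
print("rib",at("top",*t1(564,378),.061),at("side",*s1(470,122),.061),tri(t1(564,378),s1(470,122)))
H=[at("top",*t1(*c),.046)for c in((53,262),(140,262),(140,347),(53,347))];print("housing",np.array(H),np.mean(H,0))
print("pivot",at("top",*t1(93,297),.055),at("side",*s1(155,455),.055))
print("post top",at("top",*t1(112,352),.086),at("side",*s1(264,403),.086),"base",at("side",*s1(262,450),.057))
print("tape",at("top",*t1(346,446),.01),"dish",at("top",*t1(662,220),.01))
E
```

```text
lid [[ 0.7363  0.0709  0.11  ]
 [ 0.6922 -0.1468  0.11  ]
 [ 0.5704 -0.1215  0.11  ]
 [ 0.6144  0.0947  0.11  ]]
c [ 0.6533 -0.0257  0.11  ] [np.float64(0.12419638340632223), np.float64(0.22208991666435698), np.float64(0.1244345377116338), np.float64(0.22056306402664966)]
yaw -11.399434763462494 -11.475896631757168
tip [ 0.533  -0.1517  0.004 ] side [ 0.529  -0.1455  0.004 ]
rear [ 0.4097 -0.1897  0.024 ] 0.1290395596175768 17.119743929165576
rib [ 0.4328 -0.1863  0.061 ] [ 0.4281 -0.183   0.061 ] (array([ 0.431 , -0.1866,  0.0593]), np.float64(0.004202647366678284))
housing [[0.5427 0.3211 0.046 ]
 [0.5442 0.235  0.046 ]
 [0.4589 0.2305 0.046 ]
 [0.4574 0.316  0.046 ]] [0.5008 0.2757 0.046 ]
pivot [0.5064 0.2778 0.055 ] [0.5034 0.278  0.055 ]
post top [0.4467 0.2506 0.086 ] [0.4459 0.2511 0.086 ] base [0.4455 0.2567 0.057 ]
tape [0.3691 0.0275 0.01  ] dish [ 0.6045 -0.2855  0.01  ]
```

```bash
python3 -m jog '[[[0.6,0.85,0,-0.5,0],[0.6,0.85,0,-0.5,0],[0.6,0.85,0,-0.5,0],[0.5,0.9,0,-0.5,0],[0.4,0.9,0,-0.5,0],[0.3,0.9,0,-0.5,0],[0.3,0.9,0,-0.5,0],[0.3,0.9,0,-0.5,0]]]'
```

```text
time: 1.0
ee_pos: [0.3639, -0.1688, 0.2313]
tcp_rot: [180.0, -0.0, -0.1]
wrist_force: [1.6, -0.8, 1.5]
opening: 0.0
grasp_force: 0.0
```

```bash
python3 -m jog '[[[0.3,0.9,0,0,0],[0.3,0.9,0,0,0],[0.3,0.9,0,0,0],[0.2,0.9,0,0,0],[0.2,0.9,0,0,0],[0.2,0.9,0,0,0],[0.2,0.9,0,0,0],[0,0,0,0,0]]]'
```

```text
time: 1.8
ee_pos: [0.4546, 0.0646, 0.2306]
tcp_rot: [-176.5, 0.1, 5.9]
wrist_force: [-0.9, -0.9, -1.0]
opening: -0.0001
grasp_force: 0.0
```

```bash
python3 -m jog '[[[0,0,0,0,0],[0,0,0,0,0],[0,0,0,0,0]]]'
```

```text
time: 2.1
ee_pos: [0.4536, 0.0625, 0.2315]
tcp_rot: [-176.5, 0.0, 5.7]
wrist_force: [0.3, -0.3, 0.7]
opening: -0.0003
grasp_force: 0.0
```

```bash
python3 -m jog '[[[0,0.6,0,0,0],[0,0.6,0,0,0],[0,0.6,0,0,0],[0,0,0,0,0]]]'; python3 -c "
from workcell import sensors;print(sensors.get_obs()['q'])"
```

```text
time: 2.5
ee_pos: [0.461, 0.1063, 0.2311]
tcp_rot: [-174.3, 0.1, 9.6]
wrist_force: [0.3, 0.1, 0.5]
opening: 0.0003
grasp_force: 0.0
[  9.58408159  -5.57205356  -0.60347212  95.05937694   5.65418904
 179.94325506]
```

Joint 6 sat at its limit (yaw = q1 − q6 + 180), so I'll turn the other way.

```bash
python3 -m jog '[[[0,0,0,1,0],[0,0,0,1,0],[0,0,0,1,0],[0,0,0,1,0],[0,0,0,1,0],[0,0,0,1,0],[0,0,0,1,0],[0,0,0,1,0]]]'; python3 -c "
from workcell import sensors;print(sensors.get_obs()['q'])"
```

```text
time: 3.3
ee_pos: [0.4608, 0.1048, 0.2313]
tcp_rot: [-174.4, 0.1, 49.7]
wrist_force: [0.7, 0.0, 0.1]
opening: 0.0004
grasp_force: 0.0
[ 10.23820509  -2.01564999   2.74958336  98.40234423   4.27078887
 140.40254947]
```

```bash
python3 -m jog '[[[-0.1,0.56,0,1,0],[-0.1,0.56,0,1,0],[-0.1,0.56,0,1,0],[0,0.56,0,1,0],[0,0,-0.6,1,0],[0,0,-0.6,1,0],[0,0,-0.6,1,0],[0,0,-0.6,1,0]]]'; python3 - <<'E'
from workcell import camera
import cv2
cv2.imwrite("pics/s2.png",cv2.resize(camera("side")[180:310,180:310],None,fx=4.6,fy=4.6,interpolation=cv2.INTER_CUBIC))
E
```

```text
time: 4.1
ee_pos: [0.4456, 0.2169, 0.1101]
tcp_rot: [-174.4, 0.1, 89.7]
wrist_force: [1.0, 0.1, 0.9]
opening: -0.0002
grasp_force: 0.0
```

View pics/s2.png

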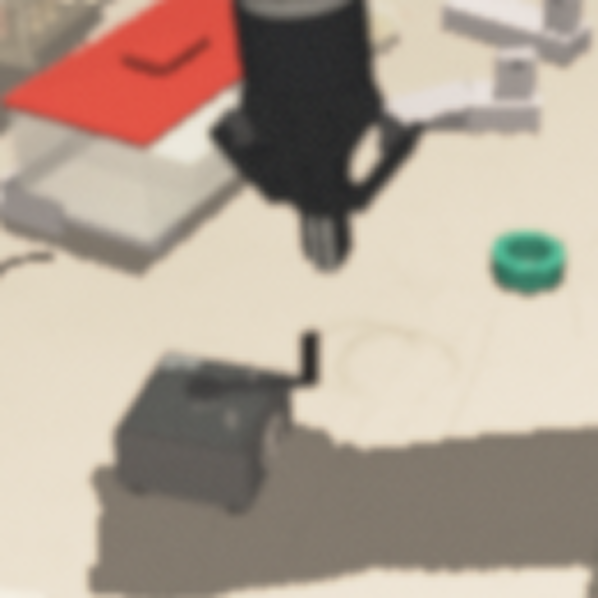

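The shut fingers, tips at (325,265), hang beside and behind the post, whose top is at (310,335). They're clear of it, so I'll go down and push +y.

```bash
python3 -m jog '[[[0,0,-0.46,0,0],[0,0,-0.46,0,0],[0,0.15,0,0,0],[0,0.2,0,0,0],[0,0.2,0,0,0],[0,0.2,0,0,0],[0,0.2,0,0,0],[0,0,0,0,0]]]'
```

```text
time: 4.95
ee_pos: [0.446, 0.2656, 0.0659]
tcp_rot: [-174.5, 0.0, 89.6]
wrist_force: [0.2, -2.3, 1.6]
opening: 0.0001
grasp_force: 1.4
```

```bash
python3 -m jog '[[[0,0.12,0,0,0],[0,0.1,0,0,0],[0,0,0,0,0]]]'
```

```text
time: 5.25
ee_pos: [0.4461, 0.2756, 0.0656]
tcp_rot: [-174.5, 0.1, 89.5]
wrist_force: [1.4, -3.6, 2.7]
opening: 0.0002
grasp_force: 1.8
```

```bash
python3 -m jog '[[[0,0.08,0,0,0],[0,0.06,0,0,0],[0,0,0,0,0]]]'
```

```text
time: 5.55
ee_pos: [0.4463, 0.282, 0.0653]
tcp_rot: [-174.5, 0.1, 89.5]
wrist_force: [3.6, -4.8, 1.2]
opening: -0.0001
grasp_force: 2.3
```

```bash
python3 -m jog '[[[0,0.05,0,0,0],[0,0.04,0,0,0],[0,0,0,0,0]]]'
```

```text
time: 5.85
ee_pos: [0.4463, 0.2845, 0.0652]
tcp_rot: [-174.5, 0.3, 89.4]
wrist_force: [4.0, -13.9, 2.4]
opening: 0.0001
grasp_force: 7.3
```

```bash
python3 -m jog '[[[0,0.03,0,0,0],[0,-0.3,0,0,0],[0,-0.4,0,0,0],[0,-0.4,0,0,0],[0,-0.6,0,0,0],[0,0,0.7,0,0],[0,0,0.8,1,0],[0,0,0.8,1,0]]]'; python3 - <<'E'
from workcell import camera
import cv2
cv2.imwrite("pics/s3.png",cv2.resize(camera("side")[180:310,180:310],None,fx=4.6,fy=4.6,interpolation=cv2.INTER_CUBIC))
E
```

```text
time: 6.65
ee_pos: [0.4453, 0.2028, 0.1815]
tcp_rot: [-174.4, 0.0, 99.6]
wrist_force: [1.0, 0.3, 0.3]
opening: 0.0001
grasp_force: 0.0
```

View pics/s3.png

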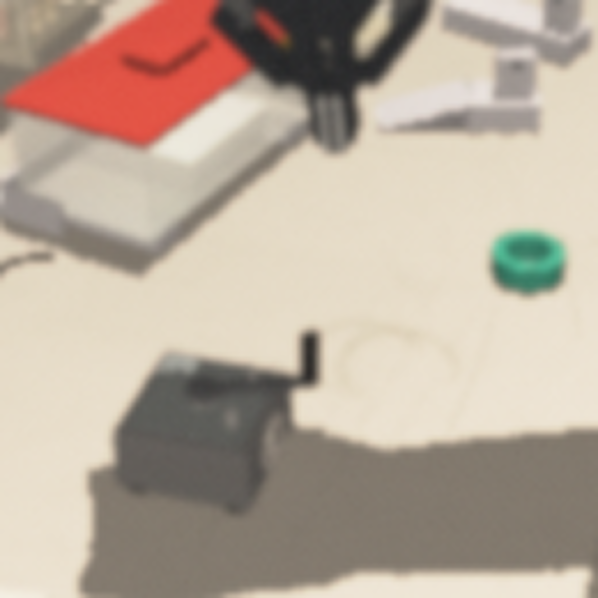

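The lever is back at rest: post at (310,335) as before. Now I'll travel back while turning, to undo the tool tilt at joint 6's other limit.

```bash
python3 -m jog '[[[0,-0.4,0.3,1,0],[0,-0.4,0.3,1,0],[0,-0.4,0.3,1,0],[0,-0.4,0.3,1,0],[0,-0.4,0,1,0],[0,-0.4,0,1,0],[0,-0.4,0,1,0],[0,-0.4,0,1,0]]]' >/dev/null; python3 -m jog '[[[0,0,0,1,0.6],[0,0,0,1,0.6],[0,0,0,1,0.6],[0,0,0,1,0.6],[0,0,0,1,0.6],[0,0,0,1,0.6],[0,0,0,1,0.6],[0,0,0,1,0.6]]]';python3 -m jog '[[[0,0,0,1,0.6],[0,0,0,1,0.6],[0,0,0,1,0.6],[0,0,0,1,0.6],[0,0,0,1,0.6],[0,0,0,1,0.6],[0,0,0,1,0.6],[0,0,0,1,0.6]]]' >/dev/null; python3 -m jog '[[[0,0,0,1,0.6],[0,0,0,1,0.6],[0,0,0,1,0.6],[0,0,0,1,0.6],[0,0,0,1,0.6],[0,0,0,1,0.6],[0,0,0,1,0.6],[0,0,0,1,0.6]]]';python3 -m jog '[[[0,0,0,1,0.6],[0,0,0,1,0.6],[0,0,0,1,0.6],[0,0,0,1,0.6],[0,0,0,1,0.6],[0,0,0,1,0.6],[0,0,0,1,0.6],[0,0,0,1,0.6]]]'; python3 -m jog '[[[0,0,0,1,0.6],[0,0,0,1,0.6],[0,0,0,1,0.6],[0,0,0,1,0.6],[0,0,0,1,0.6],[0,0,0,1,0.6],[0,0,0,1,0.6]]]'; python3 -c "
from workcell import sensors;print(sensors.get_obs()['q'])"
```

```text
time: 8.3
ee_pos: [0.4457, 0.0434, 0.2402]
tcp_rot: [-174.5, 0.1, 179.7]
wrist_force: [0.6, 0.7, -0.5]
opening: 0.0514
grasp_force: 0.0
time: 9.9
ee_pos: [0.4457, 0.0434, 0.2402]
tcp_rot: [-174.4, 0.1, -100.3]
wrist_force: [-0.5, 0.2, 0.3]
opening: 0.0517
grasp_force: 0.0
time: 10.7
ee_pos: [0.4457, 0.0434, 0.2403]
tcp_rot: [-174.4, 0.1, -60.3]
wrist_force: [-0.5, -0.3, -0.2]
opening: 0.051
grasp_force: 0.0
time: 11.4
ee_pos: [0.4457, 0.0434, 0.2403]
tcp_rot: [-174.3, 0.1, -25.3]
wrist_force: [0.1, -0.3, 0.1]
opening: 0.0512
grasp_force: 0.0
[   2.34492714  -11.40855032   -4.72445854   94.11944357    5.05287424
 -152.22358474]
```

```bash
python3 -m jog '[[[0,0,0,1,0.6],[0,0,0,1,0.6],[0,0,0,1,0.6],[0,0,0,1,0.6],[0,0,0,1,0.6],[0,-0.5,0,0,0.6],[0,-0.5,0,0,0.6],[0,-0.5,0,0,0.6]]]'; python3 -m jog '[[[0,-0.5,0,0,0.6],[0,-0.5,0,0,0.6],[0,0,0,0,0.6]]]'; python3 -c "
from workcell import sensors;print(sensors.get_obs()['q'])"
```

```text
time: 12.2
ee_pos: [0.447, -0.0009, 0.2403]
tcp_rot: [-175.8, 0.1, -2.8]
wrist_force: [0.1, 0.0, -0.4]
opening: 0.0509
grasp_force: 0.0
time: 12.5
ee_pos: [0.4492, -0.0232, 0.2403]
tcp_rot: [-177.0, 0.1, -4.9]
wrist_force: [0.0, 1.3, -0.9]
opening: 0.0509
grasp_force: 0.0
[  -4.85975645   -8.4040026    -2.017958     96.46814445    3.00790848
 -179.95003353]
```

```bash
python3 -m jog '[[[0,-0.5,0,0,0.6],[0,-0.5,0,0,0.6],[0,-0.5,0,0,0.6],[0,-0.5,0,0,0.6],[0,-0.4,0,0,0.6],[0,0,0,0,0.6]]]'
```

```text
time: 13.1
ee_pos: [0.4582, -0.0779, 0.2401]
tcp_rot: [-179.8, 0.1, -9.8]
wrist_force: [-0.7, 0.2, -0.1]
opening: 0.0517
grasp_force: 0.0
```

```bash
python3 -m jog '[[[-0.07,-0.27,0,-1,0.9],[-0.07,-0.27,0,-1,0.9],[-0.07,-0.27,0,-1,0.9],[-0.07,-0.27,0,-1,0.9],[-0.07,-0.27,0,-1,0.9],[-0.07,-0.27,0,-1,0.9],[-0.06,-0.27,0,-1,0.9],[-0.06,-0.27,0,-1,0.9]]]' >/dev/null; python3 -m jog '[[[0,0,0,-1,0.9],[0,0,0,-1,0.9],[0,0,0,-1,0.9],[0,0,0,-1,0.9],[0,0,0,-1,0.9],[0,0,0,-1,0.9],[0,0,0,-1,0.9],[0,0,0,-1,0.9]]]' >/dev/null; python3 -m jog '[[[0,0,0,-1,0.9],[0,0,0,-1,0.9],[0,0,0,-1,0.9],[0,0,0,-1,0.9],[0,0,0,-1,0.9],[0,0,0,-1,0.9],[0,0,0,-1,0.9],[0,0,0,-1,0.9]]]' >/dev/null;  python3 -m jog '[[[0,0,0,-1,0.9],[0,0,0,-1,0.9],[0,0,-0.5,-1,0.9],[0,0,-0.5,-1,0.9],[0,0,-0.5,-1,0.9],[0,0,-0.4,-1,0.9],[0,0,0,-0.4,0.9]]]'; python3 - <<'E'
from workcell import camera
import cv2
cv2.imwrite("pics/s4.png",cv2.resize(camera("side")[150:250,230:330],None,fx=6,fy=6,interpolation=cv2.INTER_CUBIC))
E
```

```text
time: 16.2
ee_pos: [0.4297, -0.1842, 0.1424]
tcp_rot: [-180.0, -0.1, -161.9]
wrist_force: [-0.3, -0.0, -0.8]
opening: 0.0769
grasp_force: 0.0
```

View pics/s4.png

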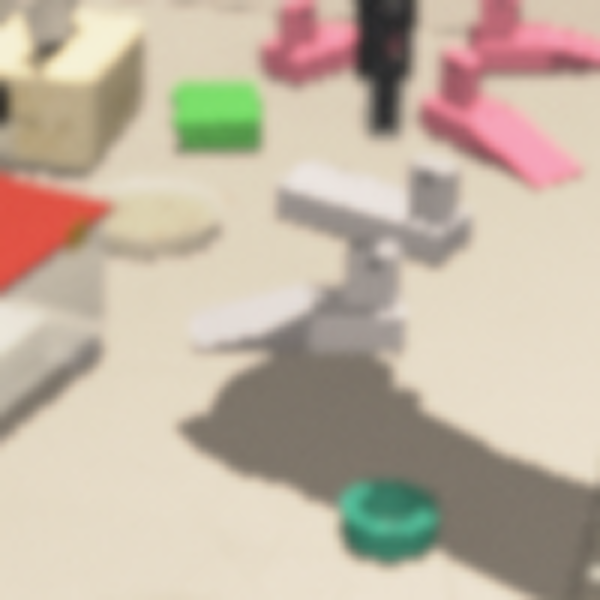

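The view shows the wedge at (300,310) with its rib top at (375,245), and a finger end at (384,130) above and behind it. I'll check both by projection.

```bash
python3 - <<'E'
from h import *
s4=lambda x,y:(230+(x+.5)/6-.5,150+(y+.5)/6-.5)
inv=lambda p:((p[0]+.5-230)*6,(p[1]+.5-150)*6)
print(inv(proj("side",(.431,-.1866,.061))), "tcp",inv(proj("side",(.4297,-.1842,.1424))))
a=np.radians(18.1)
for o in(.038,-.038):print(inv(proj("side",(.4297-o*np.sin(a),-.1842+o*np.cos(a),.153))))
print("tip",at("side",*s4(192,335),.002),at("side",*s4(402,335),.012))
E
```

```text
(np.float64(370.33528442308125), np.float64(246.55578817481182)) tcp (np.float64(377.0695163196501), np.float64(124.87554831999643))
(np.float64(383.35570229879784), np.float64(134.4466750536289))
(np.float64(372.55539203777164), np.float64(83.40409042892463))
tip [ 0.5317 -0.149   0.002 ] [ 0.4053 -0.1713  0.012 ]
```

```bash
python3 -m jog '[[[0.03,-0.05,-0.55,0,0.9],[0,0,-0.55,0,0.9],[0,0,-0.55,0,0.9],[0,0,-0.55,0,0.9],[0,0,0,0,0.9]]]' 70 && python3 -m jog '[[[0,0,0,0,0],[0,0,0,0,0],[0,0,0,0,0],[0,0,0,0,0],[0,0,0,0,0],[0,0,0,0,0],[0,0,0,0,0]]]'
```

```text
time: 16.75
ee_pos: [0.4306, -0.1865, 0.0323]
tcp_rot: [180.0, -0.1, -161.7]
wrist_force: [-0.0, 0.1, 0.3]
opening: 0.0771
grasp_force: 0.0
time: 17.45
ee_pos: [0.4328, -0.1874, 0.0361]
tcp_rot: [-179.8, 0.2, -161.7]
wrist_force: [-1.4, 1.2, 5.5]
opening: 0.0149
grasp_force: 72.3
```

```bash
python3 -m jog '[[[-0.2,0,0.2,0,0],[-0.2,0,0.2,0,0],[0,0.5,0,-0.99,0],[0,0.5,0,-0.99,0],[0,0.5,0,-0.99,0],[0,0.5,0,-0.99,0],[0,0.5,0,-0.99,0],[0,0.5,0,-0.99,0]]]'; python3 -m jog '[[[0.3,0.5,0,0,0],[0.3,0.5,0,0,0],[0.27,0,0,0,0],[0,0,0,0,0]]]';python3 - <<'E'
from workcell import camera
import cv2
t=camera("top")[130:240,190:300]; s=camera("side")[160:260,200:310]
import numpy as np
cv2.imwrite("pics/ts5.png",np.hstack([cv2.resize(t,(400,400),interpolation=cv2.INTER_CUBIC),cv2.resize(s,(400,364),interpolation=cv2.INTER_CUBIC).__class__(0) if 0 else cv2.copyMakeBorder(cv2.resize(s,(400,364),interpolation=cv2.INTER_CUBIC),0,36,0,0,0)]))
E
```

```text
time: 18.25
ee_pos: [0.4116, -0.0367, 0.0559]
tcp_rot: [-179.8, 0.1, 168.4]
wrist_force: [-0.4, 0.7, -2.4]
opening: 0.0143
grasp_force: 71.2
time: 18.65
ee_pos: [0.4564, 0.0129, 0.0559]
tcp_rot: [-179.8, 0.1, 168.7]
wrist_force: [-1.1, -0.2, -3.4]
opening: 0.0148
grasp_force: 71.2
```

View pics/ts5.png

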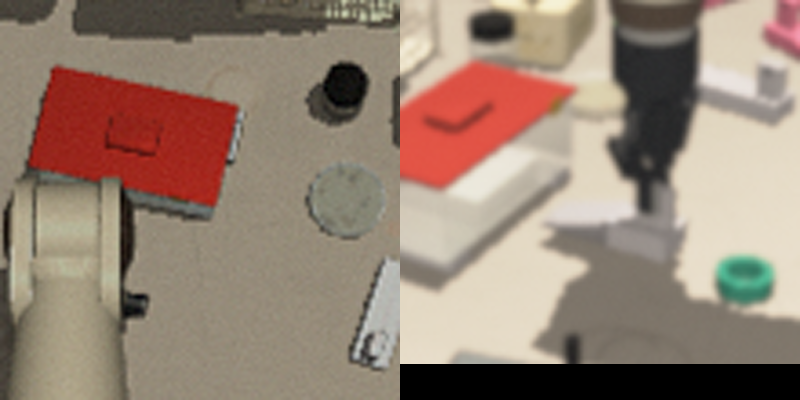

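```bash
python3 - <<'E'
from h import *
s5=lambda x,y:(200+(x-400+.5)/(400/110)-.5,160+(y+.5)/3.64-.5)
inv=lambda p:((p[0]+.5-190)*4.6,(p[1]+.5-165)*4.6)
th=np.radians(-11.4);a=np.array([np.cos(th),np.sin(th)]);l=np.array([-a[1],a[0]])
F=np.array([.5945,-.0138])
for y in(.115,-.115):
  for z in(0,.012,.026): print(y,z,np.round(inv(proj("side",(*(F+y*l),z)))))
for y in(.114,-.114): print("lid",y,np.round(inv(proj("side",(*(F-.004*a+y*l),.11)))))
t=at("side",*s5(547,217),.0215);g=np.array([.4564,.0129])
print("tip img",t,"pred",g+.11*a, "img rel", (t[:2]-g)@a,(t[:2]-g)@l, "to edge",(t[:2]-F)@a,"lat",(t[:2]-F)@l)
E
```

```text
0.115 0 [107. 336.]
0.115 0.012 [106. 321.]
0.115 0.026 [105. 304.]
-0.115 0 [275. 196.]
-0.115 0.012 [275. 183.]
-0.115 0.026 [275. 167.]
lid 0.114 [104. 199.]
lid -0.114 [278.  73.]
tip img [ 0.5609 -0.001   0.0215] pred [ 0.5642 -0.0088] img rel 0.10513987060814152 0.007039700074160849 to edge -0.03551302959524099 lat 0.005916461730203489
```

```bash
python3 -m jog '[[[0,0,-0.2,0,0],[0,0,-0.2,0,0],[0,0,0,0,0],[0,0,0,0,0]]]'; python3 -m jog '[[[0.2,-0.04,0,0,0],[0.2,-0.04,0,0,0],[0.2,-0.04,0,0,0],[0.2,-0.04,0,0,0],[0,0,0,0,0]]]'
```

```text
time: 19.15
ee_pos: [0.4558, 0.0123, 0.0351]
tcp_rot: [-179.8, 0.1, 168.6]
wrist_force: [-0.1, -0.3, 0.9]
opening: 0.015
grasp_force: 74.6
time: 19.65
ee_pos: [0.4975, 0.0043, 0.035]
tcp_rot: [-179.8, 0.2, 168.6]
wrist_force: [2.6, 0.1, 0.2]
opening: 0.0145
grasp_force: 74.5
```

```bash
python3 -m jog '[[[0.1,-0.02,-0.02,0,0],[0.1,-0.02,0,0,0],[0,0,0,0,0]]]'; for i in 1; do python3 -m jog '[[[0.1,-0.02,0,0,0],[0,0,0,0,0]]]'; done; python3 -m jog '[[[0.06,-0.012,0,0,0],[0,0,0,0,0]]]'
```

```text
time: 19.95
ee_pos: [0.5064, 0.0026, 0.035]
tcp_rot: [-179.8, 0.1, 168.6]
wrist_force: [-3.9, 0.5, 7.6]
opening: 0.0149
grasp_force: 75.5
time: 20.15
ee_pos: [0.5113, 0.0017, 0.035]
tcp_rot: [-179.8, 0.1, 168.6]
wrist_force: [-3.4, 1.0, 7.8]
opening: 0.0148
grasp_force: 75.5
time: 20.35
ee_pos: [0.514, 0.0012, 0.035]
tcp_rot: [-179.8, 0.1, 168.6]
wrist_force: [-5.8, 0.6, 9.6]
opening: 0.0145
grasp_force: 75.5
```

```bash
python3 -m jog '[[[0.06,-0.012,0,0,0],[0,0,0,0,0]]]'|grep -E "pos|wrist";python3 -m jog '[[[0.06,-0.012,0,0,0],[0,0,0,0,0]]]'|grep -E "pos|wrist";python3 -m jog '[[[0.06,-0.012,0,0,0],[0,0,0,0,0]]]'|grep -E "pos|wrist"
```

```text
ee_pos: [0.5169, 0.0006, 0.035]
wrist_force: [-5.0, 0.2, 7.9]
ee_pos: [0.5199, -0.0001, 0.035]
wrist_force: [-4.9, -0.2, 8.7]
ee_pos: [0.5228, -0.0006, 0.035]
wrist_force: [-5.1, 0.5, 9.7]
```

```bash
cat > lift.py <<'E'
from h import *
from workcell import camera,sensors
import cv2,sys
r=np.array(cv2.imread("pics/s1.png"))
n=np.mean([camera("side") for _ in range(2)],0).astype(np.uint8)
c=cv2.resize(n[165:295,190:320],None,fx=4.6,fy=4.6,interpolation=cv2.INTER_CUBIC)
for name,(x0,y0,x1,y1) in dict(lidFL=(50,170,160,240),lidL=(20,120,110,200),tankFL=(60,235,140,345),knob=(60,80,175,150)).items():
    m=cv2.matchTemplate(c,r[y0:y1,x0:x1],cv2.TM_CCOEFF_NORMED);_,v,_,p=cv2.minMaxLoc(m);print(name,p[0]-x0,p[1]-y0,round(v,3))
cv2.imwrite(sys.argv[1],c)
th=np.radians(-11.4);a=np.array([np.cos(th),np.sin(th)]);l=np.array([-a[1],a[0]]);F=np.array([.5945,-.0138]);inv=lambda p:np.array(((p[0]+.5-190)*4.6,(p[1]+.5-165)*4.6))
def P3(x,y,z,ph,s): # about the rear edge, slide s
    x-=.12; X=x*np.cos(ph)+z*np.sin(ph); Z=-x*np.sin(ph)+z*np.cos(ph)
    return inv(proj("side",(*(F+(X+.12+s)*a+y*l),Z+.012)))
for s in(0,.002):
  for h in(.002,.004,.006):
    ph=h/.12;print(s,h,"lidFL",np.round(P3(-.004,.114,.098,ph,s)-P3(-.004,.114,.098,0,0),1),"knob",np.round(P3(.06,0,.1,ph,s)-P3(.06,0,.1,0,0),1))
E
python3 lift.py pics/s6.png
```

```text
lidFL 0 0 1.0
lidL 0 0 0.997
tankFL 0 0 1.0
knob 0 0 0.999
0 0.002 lidFL [-2.2 -3.3] knob [-1.9 -1.7]
0 0.004 lidFL [-4.4 -6.5] knob [-3.9 -3.4]
0 0.006 lidFL [-6.7 -9.8] knob [-5.9 -5. ]
0.002 0.002 lidFL [-4.6 -4. ] knob [-4.2 -2.3]
0.002 0.004 lidFL [-6.8 -7.3] knob [-6.1 -4. ]
0.002 0.006 lidFL [ -9.1 -10.5] knob [-8.1 -5.6]
```

View pics/s6.png

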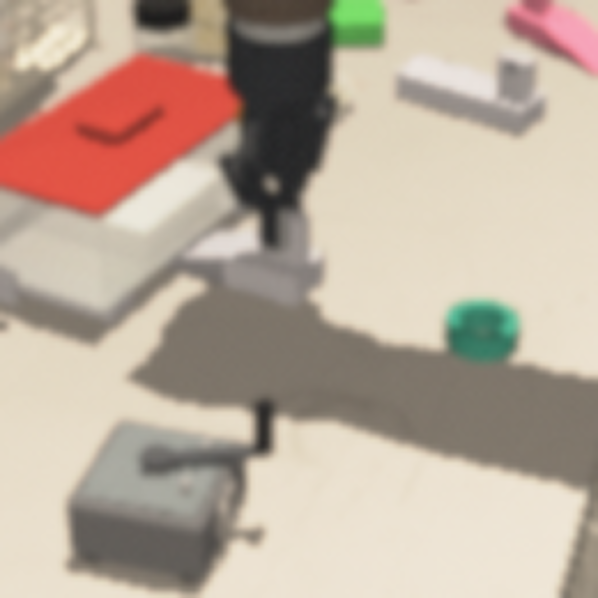

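The tank has not moved. The wedge tip, at (180,262), is just entering the front edge, so I'll keep pushing in small steps.

```bash
for i in 1; do python3 -m jog '[[[0.06,-0.012,0,0,0],[0,0,0,0,0]]]'|grep -E "pos|wrist";python3 -m jog '[[[0.06,-0.012,0,0,0],[0,0,0,0,0]]]'|grep -E "pos|wrist";done; python3 lift.py pics/s7.png|head -4; python3 -m jog '[[[0.06,-0.012,0,0,0],[0,0,0,0,0]]]'|grep -E "pos|wrist"; python3 lift.py pics/s7.png|head -4
```

```text
ee_pos: [0.525, -0.0011, 0.035]
wrist_force: [-9.9, 1.6, 12.2]
ee_pos: [0.5276, -0.0016, 0.035]
wrist_force: [-13.5, 0.9, 14.7]
lidFL -3 -2 0.999
lidL -1 -1 0.986
tankFL -2 -1 0.996
knob -2 -1 0.992
ee_pos: [0.5306, -0.0022, 0.035]
wrist_force: [-14.0, 2.3, 13.7]
lidFL -4 -3 0.999
lidL -2 -2 0.985
tankFL -3 -1 0.995
knob -2 -2 0.989
```

```bash
python3 -m jog '[[[0.06,-0.012,0,0,0],[0,0,0,0,0]]]'|grep -E "pos|wrist";python3 -m jog '[[[0.06,-0.012,0,0,0],[0,0,0,0,0]]]'|grep -E "pos|wrist"; python3 lift.py pics/s7.png|head -4;
```

```text
ee_pos: [0.5336, -0.0028, 0.035]
wrist_force: [-13.2, 2.8, 12.8]
ee_pos: [0.5366, -0.0034, 0.035]
wrist_force: [-12.9, 1.9, 13.1]
lidFL -6 -5 0.997
lidL -2 -3 0.979
tankFL -4 -2 0.986
knob -3 -3 0.977
```

```bash
python3 -m jog '[[[0.06,-0.012,0,0,0],[0,0,0,0,0]]]'|grep -E "pos|wrist"; python3 lift.py pics/s7.png|head -4; python3 - <<'E'
import cv2
cv2.imwrite("pics/s8.png",cv2.resize(cv2.imread("pics/s7.png")[40:400,0:420],(790,677))[:600])
E
```

```text
ee_pos: [0.5396, -0.004, 0.035]
wrist_force: [-12.1, 1.6, 12.4]
lidFL -6 -7 0.997
lidL -3 -4 0.967
tankFL -5 -3 0.982
knob -3 -4 0.969
```

View pics/s8.png

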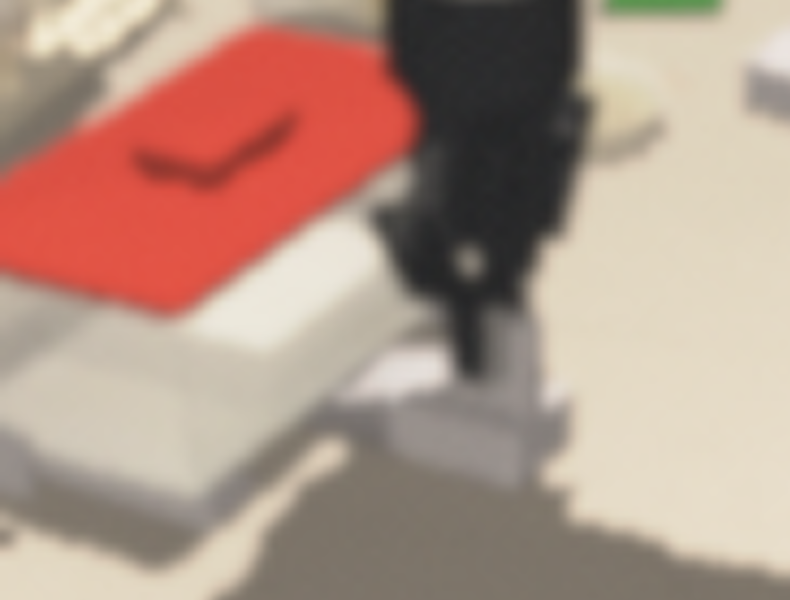

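The front edge is up by about 4 mm: the lid corner moved by (−6,−7) px against (−5.6,−6.9) expected. The wedge is flat on the worktop and the lever is at rest. I'll let it settle, then hand in.

```bash
python3 -m jog '[[[0,0,0,0,0],[0,0,0,0,0],[0,0,0,0,0],[0,0,0,0,0]]]'; python3 lift.py pics/s9.png|head -2; python3 -c "
from workcell import ticket;print(ticket.job_done())"
```

```text
time: 23.05
ee_pos: [0.5396, -0.004, 0.035]
tcp_rot: [-179.8, -0.0, 168.6]
wrist_force: [-12.2, 2.3, 13.2]
opening: 0.0149
grasp_force: 76.2
lidFL -6 -7 0.997
lidL -3 -4 0.968
the job is handed in; nothing more can be done
None
```

I started the timer (lever to its stop, then sprung back), pushed the wedge under the middle of the tank's front edge until it stood about 4 mm clear by my camera estimate, and handed the job in at about 23 s, still gripping the wedge; no verdict was returned.

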